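# Stow the pepper mill in the lever-lid locker

### The arm

A 6-joint arm with a two-finger parallel gripper is mounted at the origin on the work surface. World frame = base frame: x ahead of the robot, y to its left, z up, the work surface at z = 0. Lengths are in m, angles in rad, forces in N, time in s.
With the tool pointing down it reaches from about 0.375 to 0.925 m from the base axis. Payload 5.7 kg.
Tool frame: the origin (TCP) lies on the front face of the gripper's body, between the roots of the fingers; the fingertips stand 73 mm ahead of it and the grasp point (between the pads) lies 54 mm ahead of it (robot.tip_reach is the distance from the TCP to the fingertips, in m); z points along the fingers, y is the line along which they close (so a half turn about z gives the same grasp; the last joint's range is limited). The gripper opens to 85 mm and grips with 20 to 120 N. Pads are 22 mm wide; open, the fingers measure 114 mm over their backs; the gripper's body (76 mm by 85 mm) begins 54 mm behind the grasp point. The pads swing forward as they close: fully open they stand 13 mm farther back than shut.
Start: joints at [1.133, 0.359, 1.51, -0, 1.272, -0.115], TCP at [0.19, 0.569, 0.304] pointing down, gripper open.
Joint ranges: [-2.97, 2.97], [-1.01, 2.36], [0.21, 2.38], [-0.96, 4.11], [0.2, 2.71], [-2.98, 2.98]. Speed limits (rad/s): [2.39, 2.39, 3.14, 3.14, 3.14, 3.14].

### API

Orientations are given as a rotation vector (axis times angle).
In Python, from bench import robot gives the robot as it stands.
- The arm moves only by the tool servo_tool, never from a script. Its argument "increments" is a list of rows, each a list of 3 entries, a list of its own where there are three numbers: the turn, a rotation vector about the world's x, y, z in rad, then the shift along the world's x, y, z in cm, then the finger opening in cm, from 0 to 8.54. In form: [[[wx, wy, wz], [dx, dy, dz], grip], ...]. A call has 1 to 12 rows; each row shifts and turns the commanded pose from where the row before left it; what a row does not reach is not made up. A row lasts 1/12 s, in which the tool goes at most 41.7 mm and 7.16 degrees, less where a joint would pass 70% of its speed; a pose out of reach is approached as far as the arm can. A call is refused whole if a number of a shift passes 4.17 or a number of a turn 0.125, either way. A call with a gripper value outside its range is refused whole. The fingers move at their own pace and stop on an object; "force" is the grip in N (left out, the last holds). Time passes only in rows, so rows that do not move let the fingers close. It gives the time, the measured TCP pose, the force, the opening and the grip force at its end, in the units of the state.
- robot.get_state(): the state, without advancing time (a new reading comes with each control period).
- robot.capture(name): name is "scene" or "top"; returns a dict with "frame" (384x512x3 uint8, red, green, blue), "depth" (384x512 float32, m along the optical axis (not along the pixel's ray), 0 where there is no reading), "fx", "fy", "cx", "cy" (pixels), "pose" (4x4, takes a point from camera to world coordinates). Camera axes: x right, y down, z forward; pixel columns grow to the right and rows downward; lengths in m; the calibration is good to about 2 mm. A picture is of the moment at which its call begins.
- robot.job_done(): hands the job in; it is judged then, once.
Trained networks look in a picture, given as the dict that the camera call returned (one of the last four; its "shot" number tells which), for a name from the list of things; names that differ only in an ending like _2 or _b are one class to them, and where a whole thing is asked for, a point or a joint stands for the part that bears it (a point fixed in the world has none). Each returns a list of dicts, best first, with "confidence" (0 to 1); they miss things now and then, are a little off and sometimes report something else, mostly with a low value. They report only what shows in the picture. A call takes as long as a camera call. They do not tell look-alikes from the thing itself.
- robot.boxes_of(picture, query): "box" ([left, top, right, bottom] as shares, 0 to 1, of the picture: columns of its width, rows of its height, round what is visible of it).
- robot.trace(picture, query): "pixels" (384x512 bool, what is visible of it) and "box" ([left, top, right, bottom] as shares, 0 to 1, of the picture: columns of its width, rows of its height, round what is visible of it).
- robot.landmark_of(picture, query): "xy" ([column, row] as shares, 0 to 1, of the picture: columns of its width, rows of its height: a listed point, or the origin of a listed thing).
The state is a dict: "time": time; "joints": joint angles; "dq": joint speeds; "joint_efforts": joint torques, N m; "tool_pos": TCP position; "orientation": TCP orientation; "force": force on the tool from outside, world axes, zero at the start; "moment": the same for the moment, N m; "width": finger opening in m; "grip_force": force on a finger pad.
Only numpy, scipy, OpenCV 4.12 (cv2) and the standard library are available. Lean on these libraries where they do the work, as an engineer would, in place of code of your own. Each camera call takes 0.05 s, during which the arm holds its last target. There are 200 camera calls.

### The job

Stow the waisted pepper mill for the drive: press the locker's pedal right down until the lid stays open by itself, then stand the mill upright on the locker's floor without dropping it. Then take the pedal and ease it slowly all the way back up, so that the lid comes down shut under control and never slams. Work the lid only through the pedal, never by hand, and leave everything else on the counter where it stands.

Things in the scene. Friction and masses are not known exactly. Their poses are not given: they have to be found in the camera images.
- locker: Fixed plywood box with a hinged aluminium lid; on its +y side a pedal sticks out under a cantilevered wire shelf. Box 200 (x) x 190 (y) x 125 mm high outside, walls 6, inner floor 6 mm above the counter; a linkage cover adds 24 mm on the +y side. Origin on the counter under the box's centre; x points away from the robot at yaw 0, z up. Lid hinge: along y at x 100, z 125 mm.
- shelf_edge (a point): Middle of the wire shelf's free outer edge, lower side, at locker x 5, y 268, z 220 mm. The shelf (8 mm thick) runs 130 mm to each side in x and 160 mm in towards the box; its two posts stand at y 107. It roofs over the pedal and is open below on its outer (+y) side: the pad is reached from there, the tool leaned 35 to 45 degrees, fingers pointing down and towards -y.
- pedal (a joint): Pedal angle: 0 up (lid shut), 0.40 rad fully down (lid open). No spring: 4 to 8 N on the pad starts it down. Beyond about 0.34 (lid past upright) the lid's weight keeps pedal and lid open by themselves. To close, the pad must be lifted (about 2 N); from about 0.27 on to 0 the falling lid drives the pedal up by itself, so it must be held back: if let go, the lid slams.
- pedal_pad (a point): Centre of the pedal's pad: ribbed steel plate 60 mm long (locker y), 36 wide (x), 12 thick, its sides free to pinch; a 14 mm arm joins it to the box. At pedal angle a it lies at pivot + (0, 150 cos(0.2-a), 150 sin(0.2-a)) mm in locker axes: locker x -60, y 254, z 100 up, z 40 down. It slopes with the arm: outer end 0.2 rad up when up, 0.2 rad down when down.
- pedal_pivot (a point): Pivot of the pedal: horizontal axis along the locker's x, at x -60, y 107, z 70 mm in the locker frame.
- lid (a joint): Lid angle: 0 shut, 1.57 upright, 1.85 rad fully open. Linked to the pedal: lid = 4.625 x pedal. Falling shut faster than 2.5 rad/s while 0.7 to 0.15 rad open (pad rising faster than about 80 mm/s) is a slam; let go half-way it falls faster than that.
- mill_mid (a point): Centre, half-way up, of the pepper mill: turned brown wood, 110 mm tall, about 190 g; foot 52 mm across (lowest 14 mm), waist 32 mm across (3 mm below this point), head 44 mm across from 21 to 45 mm above it, top 30 mm across. z is its own axis. It stands upright to the robot's right, in one of three places shared with the pot and the jar.
- pot: Bystander: plain straight brown wooden cylinder, 54 mm across, 95 mm tall. Origin under its centre.
- jar: Bystander: glass jar with a steel cap, 60 mm across, 85 mm tall. Origin under its centre.
- plates: Bystander: two stacked orange melamine plates, 140 mm across, together 30 mm high, on the wire shelf beside the locker's lid. Origin under their centre.
- bowl: Bystander: green stepped silicone bowl, 156 mm across, 62 mm high. Origin under its centre.
- tumbler: Bystander: clear acrylic tumbler, 70 mm across, 105 mm tall. Origin under its centre.
- kettle: Bystander: aluminium kettle, 170 mm across and 142 mm high, spout and black handle at the sides. Origin under its centre.
Mind the look-alikes: they are no part of the job. Leave any purple look-alike of the part that bears mill_mid alone.

How it is judged:
By the outcome, as a careful person would: the job done as asked, in the order asked, and still so for the second after the job is handed in, with the robot touching nothing.
It also fails if it takes over 72 s, if anything falls off the work surface, if the arm or the gripper's body presses on something with over 40 N, if the wrist force passes 120 N, or if a joint passes its speed limit or range.

## Working session

There is one attempt and no reset: what is moved stays moved. The work goes in short steps, Python scripts to look and compute and a tool call to move; the robot and the scene stay as the last step left them, time stands still between calls to the robot, and variables do not carry over. Pictures are saved under pics/ and viewed, at most 10 in all, crops included, and the job is handed in when it is done.

Besides the shell and the picture viewer there is one more tool, called by a JSON object that holds its "name" and its "arguments". servo_tool: Moves the arm, as the interface text tells. Its arguments: {"type":"object","properties":{"increments":{"type":"array"},"force":{"type":"number"}},"required":["increments"]}

```bash
ls; mkdir -p pics; cat > h.py <<'E'
import numpy as np, cv2
from bench import robot
def world(c,u,v,d=None):
    if d is None:
        p=c["depth"][max(0,int(v)-2):int(v)+3,max(0,int(u)-2):int(u)+3]; p=p[p>0]; d=np.median(p) if p.size else np.nan
    P=np.array([(u-c["cx"])/c["fx"]*d,(v-c["cy"])/c["fy"]*d,d,1]); return (c["pose"]@P)[:3]
def cloud(c,m):
    v,u=np.nonzero(m&(c["depth"]>0)); d=c["depth"][v,u]
    P=np.stack([(u-c["cx"])/c["fx"]*d,(v-c["cy"])/c["fy"]*d,d,np.ones_like(d)]); return (c["pose"]@P)[:3].T
def ray_z(c,u,v,z):
    a=c["pose"][:3,3]; b=world(c,u,v,1.0)-a; return a+b*(z-a[2])/b[2]
def save(c,n): cv2.imwrite("pics/"+n+".png",c["frame"][:,:,::-1])
E
python3 - <<'E'
from h import *
np.set_printoptions(precision=3,suppress=True)
for n in ["scene","top"]:
    c=robot.capture(n); save(c,n+"0"); print(n,c["fx"],c["pose"])
    for q in ["locker","pedal_pad","pedal_pivot","mill_mid","shelf_edge","pot","jar","plates","bowl","tumbler","kettle"]:
        L=robot.landmark_of(c,q)
        for l in L[:3]:
            u,v=l["xy"][0]*512,l["xy"][1]*384
            print(q,round(l["confidence"],2),int(u),int(v),world(c,u,v))
print(robot.get_state())
E
```

```text
pics
scene 497.406047303886 [[-0.989 -0.114  0.094  0.42 ]
 [-0.147  0.816 -0.559  0.992]
 [-0.013 -0.567 -0.824  1.613]
 [ 0.     0.     0.     1.   ]]
locker 0.71 258 245 [0.565 0.2   0.106]
locker 0.56 251 197 [0.614 0.025 0.135]
pedal_pad 0.62 257 245 [0.568 0.2   0.107]
pedal_pivot 0.8 264 212 [0.564 0.057 0.092]
mill_mid 0.8 312 154 [ 0.415 -0.246  0.076]
mill_mid 0.63 306 174 [ 0.429 -0.137  0.088]
mill_mid 0.52 273 157 [ 0.566 -0.201  0.088]
shelf_edge 0.6 236 227 [0.634 0.203 0.217]
pot 0.48 278 148 [ 0.55  -0.238  0.1  ]
jar 0.6 308 136 [ 0.441 -0.371  0.034]
plates 0.95 226 198 [0.68  0.121 0.258]
bowl 0.93 237 334 [0.592 0.48  0.003]
tumbler 0.6 280 332 [0.456 0.455 0.008]
kettle 0.64 255 126 [ 0.66  -0.357  0.077]
top 413.81113673448783 [[-0.015 -0.993  0.114  0.454]
 [-1.     0.016  0.008  0.016]
 [-0.01  -0.114 -0.993  1.331]
 [ 0.     0.     0.     1.   ]]
locker 0.79 288 191 [ 0.598 -0.06   0.134]
pedal_pad 0.74 206 205 [0.564 0.182 0.107]
pedal_pivot 0.71 254 204 [0.553 0.038 0.224]
mill_mid 0.73 355 255 [ 0.411 -0.254  0.108]
mill_mid 0.52 342 201 [ 0.568 -0.22   0
[... 160 characters left out ...]
-0.388  0.084]
jar 0.74 396 244 [ 0.441 -0.383  0.083]
jar 0.18 205 205 [0.564 0.185 0.109]
plates 0.69 225 156 [0.68  0.111 0.258]
bowl 0.6 122 206 [0.574 0.467 0.004]
tumbler 0.95 126 239 [0.467 0.424 0.085]
kettle 0.76 397 168 [ 0.663 -0.385  0.118]
{'time': 1.2, 'joints': array([ 1.133,  0.359,  1.51 , -0.   ,  1.273, -0.115]), 'dq': array([-0.001,  0.001, -0.001, -0.001, -0.   ,  0.   ]), 'joint_efforts': array([ -0.001, -52.76 , -27.905,  -0.001,   0.002,  -0.   ]), 'tool_pos': array([0.19 , 0.569, 0.304]), 'orientation': array([-0.505, -3.101,  0.   ]), 'force': array([-0.994,  0.476, -0.146]), 'moment': array([-0.049, -0.015,  0.027]), 'grip_force': 0.0, 'width': 0.08527794523211811}
```

```bash
python3 - <<'E'
from h import *
a=cv2.imread("pics/scene0.png")[100:370,130:420]
cv2.imwrite("pics/s1.png",cv2.resize(a,None,fx=2.2,fy=2.2,interpolation=cv2.INTER_CUBIC))
a=cv2.imread("pics/top0.png")[130:290,90:430]
cv2.imwrite("pics/t1.png",cv2.resize(a,None,fx=2.35,fy=2.35,interpolation=cv2.INTER_CUBIC))
E
```

```text
(no output)
```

View pics/s1.png

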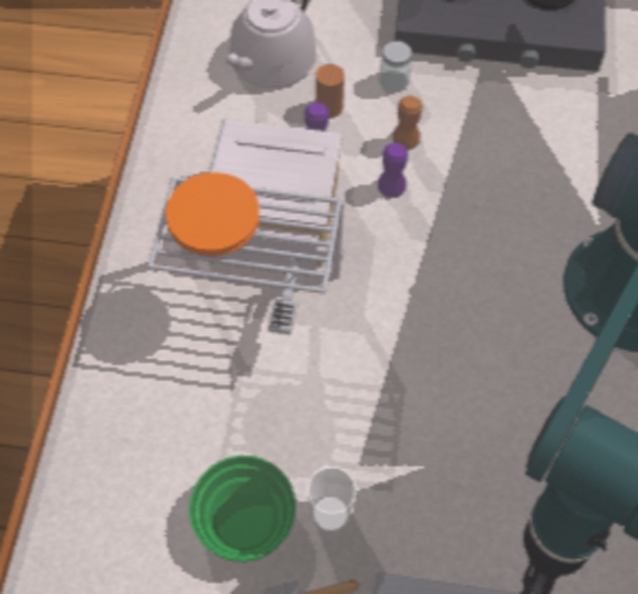

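View pics/t1.png

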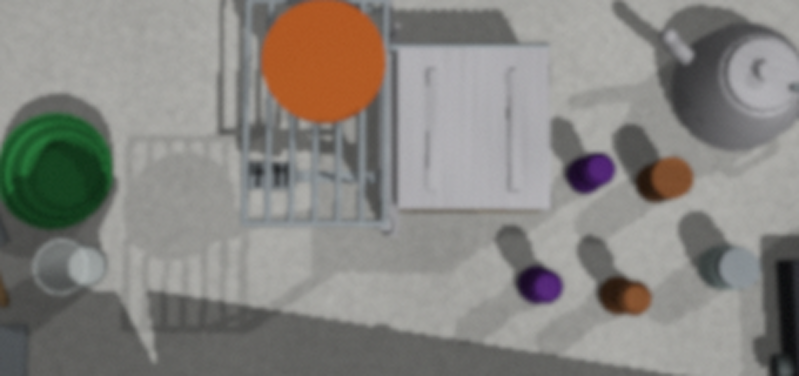

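Brown waisted thing at scene crop (408,122), full-frame (315,155), at world (0.41,-0.25), is the mill. The straight brown cylinder at crop (330,90) is the pot, and the purple waisted ones at (394,170) and (317,117) are look-alikes. I'll confirm this in a crop and measure precisely.

```bash
python3 - <<'E'
from h import *
np.set_printoptions(precision=4,suppress=True)
c=robot.capture("top"); s=robot.capture("scene")
cv2.imwrite("pics/mill.png",cv2.resize(s["frame"][115:200,250:350,::-1],None,fx=6,fy=6,interpolation=cv2.INTER_CUBIC))
full=np.ones((384,512),bool)
for n,k in (("top",c),("scene",s)):
    P=cloud(k,full)
    def sel(x0,x1,y0,y1,z0,z1): return P[(P[:,0]>x0)&(P[:,0]<x1)&(P[:,1]>y0)&(P[:,1]<y1)&(P[:,2]>z0)&(P[:,2]<z1)]
    def rect(Q,t):
        if len(Q)<5: print(n,t,len(Q));return
        r=cv2.minAreaRect((Q[:,:2]*1000).astype(np.float32)); print(n,t,len(Q),"ctr",r[0],"size",r[1],"ang",r[2],"z",np.percentile(Q[:,2],[5,50,95]))
    rect(sel(.48,.76,-.2,.04,.12,.145),"lid")
    rect(sel(.52,.60,.14,.225,.085,.125),"pad")
    rect(sel(.45,.85,-.02,.24,.205,.24),"shelf")
    rect(sel(.38,.45,-.285,-.215,.02,.13),"mill")
    rect(sel(.38,.45,-.285,-.215,.1,.13),"milltop")
    rect(sel(.39,.46,-.185,-.11,.1,.13),"purp1")
    rect(sel(.53,.6,-.255,-.17,.1,.13),"purp2")
    rect(sel(.50,.59,-.36,-.26,.085,.1),"pot")
    rect(sel(.40,.5,-.43,-.33,.075,.1),"jar")
    rect(sel(.50,.7,.35,.58,.04,.08),"bowl")
    rect(sel(.40,.52,.36,.5,.09,.12),"tumbler")
    rect(sel(.58,.8,.0,.24,.24,.28),"plates")
    rect(sel(.56,.8,-.5,-.2,.05,.16),"kettle")
E
```

```text
top lid 4584 ctr (634.446044921875, -62.88292694091797) size (200.44606018066406, 232.72987365722656) ang 88.79348754882812 z [0.13   0.1341 0.139 ]
top pad 203 ctr (566.8430786132812, 178.21420288085938) size (76.2101058959961, 33.89158630371094) ang 89.48914337158203 z [0.0951 0.1057 0.1125]
top shelf 1621 ctr (631.3816528320312, 118.73844909667969) size (170.95242309570312, 271.9910888671875) ang 88.59827423095703 z [0.2237 0.2274 0.231 ]
top mill 263 ctr (406.9200439453125, -263.0816345214844) size (43.383480072021484, 43.25383377075195) ang 25.76120948791504 z [0.0235 0.1048 0.1127]
top milltop 165 ctr (406.80242919921875, -264.39288330078125) size (40.94969940185547, 41.051605224609375) ang 27.74459457397461 z [0.1019 0.1086 0.113 ]
top purp1 165 ctr (421.5535888671875, -155.42544555664062) size (38.58434295654297, 40.8348274230957) ang 89.1783218383789 z [0.1011 0.1081 0.1131]
top purp2 160 ctr (569.2664184570312, -226.98358154296875) size (39.78425598144531, 41.316001892089844) ang 42.89581298828125 z [0.1015 0.1083 0.1128]
top pot 264 ctr (556.601806640625, -321.536682128906
[... 2078 characters left out ...]
) size (54.82612609863281, 48.26788330078125) ang 47.67917251586914 z [0.0773 0.0844 0.0914]
scene bowl 645 ctr (580.3894653320312, 482.7242431640625) size (153.79396057128906, 153.33181762695312) ang 29.460046768188477 z [0.0416 0.0504 0.0657]
scene tumbler 129 ctr (456.368408203125, 454.755615234375) size (65.57554626464844, 70.09927368164062) ang 5.890495300292969 z [0.0909 0.1021 0.1098]
scene plates 1260 ctr (681.8338012695312, 109.34964752197266) size (137.46630859375, 140.63424682617188) ang 40.89335250854492 z [0.2459 0.2578 0.263 ]
scene kettle 1255 ctr (654.9238891601562, -333.053955078125) size (182.03721618652344, 309.9746398925781) ang 20.280799865722656 z [0.0594 0.1024 0.1345]
```

View pics/mill.png

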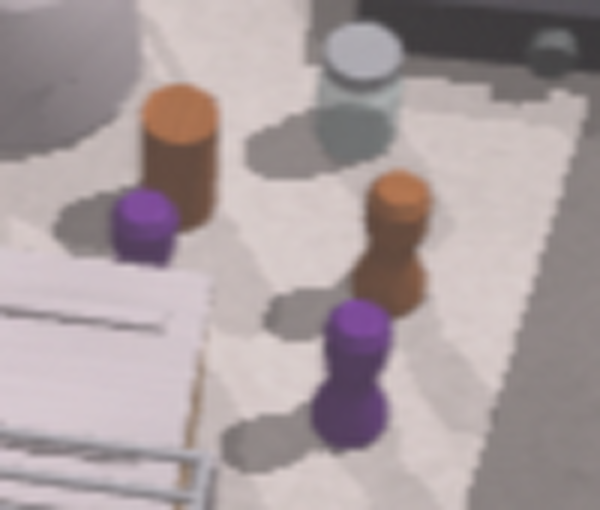

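The crop confirms it: the brown waisted mill is at crop (395,245), world about (0.407,-0.2625). Straight pot and purple look-alikes are clearly different. Locker origin is about (0.621,-0.0675) with yaw -0.0245. The pad is at about (0.567,0.188,0.100), and its height agrees with the description.

{"name": "servo_tool", "arguments": {"increments": [[[0,0,-0.106],[3.0,-2.2,0.2],8.5],[[0,0,-0.106],[3.0,-2.2,0.2],8.5],[[0,0,-0.106],[3.0,-2.2,0.2],8.5],[[0,0,-0.106],[3.0,-2.2,0.2],8.5],[[0,0,-0.106],[3.0,-2.2,0],8.5],[[0,0,-0.106],[3.0,-2.2,0],8.5],[[0,0,-0.106],[3.0,-2.2,0],8.5],[[0,0,-0.106],[3.0,-2.2,0],8.5],[[0,0,-0.106],[3.0,-2.2,0],8.5],[[0,0,-0.106],[3.0,-2.2,0],8.5],[[0,0,-0.106],[3.0,-2.2,0],8.5],[[0,0,-0.106],[3.0,-2.2,0],8.5]], "force": 25}}

```text
time: 2.3
tool_pos: [0.5517, 0.3036, 0.312]
orientation: [-2.254, -2.189, -0.0]
force: [-0.2, 1.0, -1.0]
width: 0.0851
grip_force: 0.0
```

{"name": "servo_tool", "arguments": {"increments": [[[-0.1,0.0025,0],[0.2,0.3,-0.5],8.5],[[-0.1,0.0025,0],[0.2,0.3,-1],8.5],[[-0.1,0.0025,0],[0.2,0,-1.2],8.5],[[-0.1,0.0025,0],[0.2,0,-1.5],8.5],[[-0.1,0.0025,0],[0.2,0,-1.5],8.5],[[-0.1,0.0025,0],[0.2,-0.5,-1.5],8.5],[[-0.1,0.0025,0],[0.2,-0.5,-1.5],8.5],[[0,0,0],[0,0,0],8.5]]}}

```text
time: 2.97
tool_pos: [0.5624, 0.3013, 0.2188]
orientation: [1.833, 1.798, -0.687]
force: [-0.7, -0.3, -1.2]
width: 0.0853
grip_force: 0.0
```

```bash
python3 - <<'E'
from h import *
from scipy.spatial.transform import Rotation as R
s=robot.get_state(); np.set_printoptions(precision=4,suppress=True)
M=R.from_rotvec(s["orientation"]).as_matrix(); print(s["tool_pos"],s["joints"],"\n",M, s["force"],robot.tip_reach)
c=robot.capture("scene"); cv2.imwrite("pics/a1.png",cv2.resize(c["frame"][130:330,170:420,::-1],None,fx=3,fy=3,interpolation=cv2.INTER_CUBIC))
E
```

```text
[0.5624 0.3013 0.2188] [ 0.6262  0.7182  1.2745 -0.5412  1.623   0.7501] 
 [[ 0.0112  0.9997 -0.0212]
 [ 0.7595 -0.0223 -0.6502]
 [-0.6505 -0.0088 -0.7595]] [-0.7285 -0.3191 -1.2219] 0.0726
```

View pics/a1.png

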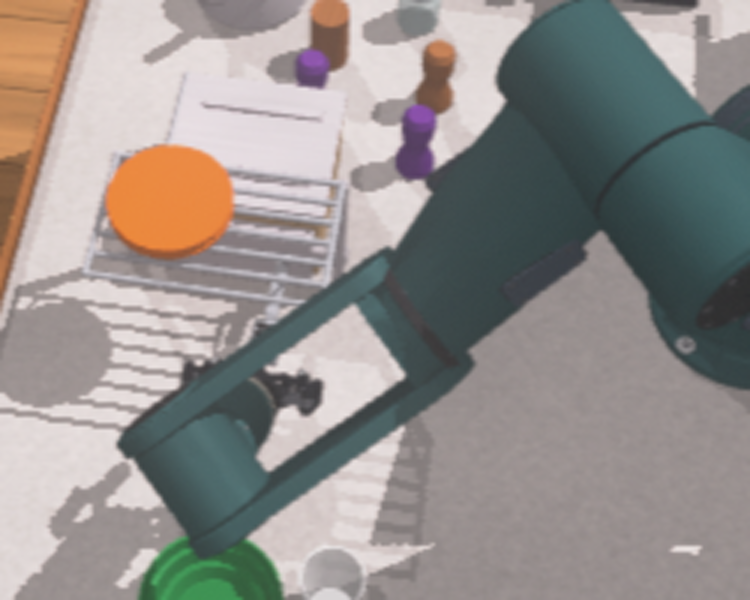

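```bash
python3 - <<'E'
from h import *
np.set_printoptions(precision=3,suppress=True)
c=robot.capture("scene")
for p in [(300,310),(370,268),(440,270),(200,400),(170,440),(200,520),(350,430),(460,360)]:
    print(p,world(c,170+p[0]/3,130+p[1]/3))
E
```

```text
(300, 310) [0.498 0.399 0.557]
(370, 268) [0.446 0.374 0.593]
(440, 270) [0.391 0.382 0.616]
(200, 400) [0.569 0.475 0.526]
(170, 440) [0.59  0.502 0.501]
(200, 520) [0.56  0.549 0.457]
(350, 430) [0.447 0.471 0.499]
(460, 360) [0.366 0.419 0.543]
```

{"name": "servo_tool", "arguments": {"increments": [[[0,0,0],[0.07,-0.93,-0.98],8.5],[[0,0,0],[0.07,-0.93,-0.98],8.5],[[0,0,0],[0.07,-0.93,-0.98],8.5],[[0,0,0],[0.07,-0.93,-0.98],8.5],[[0,0,0],[0.07,-0.93,-0.98],8.5],[[0,0,0],[0.07,-0.93,-0.98],8.5],[[0,0,0],[0.07,-0.93,-0.98],8.5],[[0,0,0],[0.07,-0.93,-0.98],8.5],[[0,0,0],[0,0,0],8.5]]}}

```text
time: 3.82
tool_pos: [0.5701, 0.2247, 0.1475]
orientation: [1.845, 1.795, -0.671]
force: [-1.3, -0.3, 0.2]
width: 0.0849
grip_force: 0.0
```

{"name": "servo_tool", "arguments": {"increments": [[[0,0,0],[0,0,0],5],[[0,0,0],[0,0,0],4],[[0,0,0],[0,0,0],3],[[0,0,0],[0,0,0],2.5],[[0,0,0],[0,0,0],2.5],[[0,0,0],[0,0,0],2.5]], "force": 30}}

```text
time: 4.32
tool_pos: [0.5683, 0.2278, 0.1472]
orientation: [1.842, 1.798, -0.674]
force: [-6.7, 5.0, 4.9]
width: 0.0351
grip_force: 32.2
```

{"name": "servo_tool", "arguments": {"increments": [[[0,0,0],[0,0.05,-0.35],2.5],[[0,0,0],[0,0.05,-0.35],2.5],[[0,0,0],[0,0.05,-0.35],2.5],[[0,0,0],[0,0.05,-0.35],2.5],[[0,0,0],[0,0.05,-0.35],2.5],[[0,0,0],[0,0.05,-0.35],2.5],[[0,0,0],[0,0.03,-0.35],2.5],[[0,0,0],[0,0.03,-0.35],2.5],[[0,0,0],[0,0,-0.35],2.5],[[0,0,0],[0,0,-0.35],2.5],[[0,0,0],[0,-0.03,-0.35],2.5],[[0,0,0],[0,-0.03,-0.35],2.5]]}}

```text
time: 5.32
tool_pos: [0.5684, 0.2311, 0.1048]
orientation: [1.841, 1.798, -0.674]
force: [-6.9, 5.4, 4.7]
width: 0.0351
grip_force: 31.9
```

{"name": "servo_tool", "arguments": {"increments": [[[0,0,0],[0,-0.03,-0.35],2.5],[[0,0,0],[0,-0.03,-0.35],2.5],[[0,0,0],[0,-0.04,-0.35],2.5],[[0,0,0],[0,-0.04,-0.35],2.5],[[0,0,0],[0,-0.05,-0.35],2.5],[[0,0,0],[0,-0.05,-0.35],2.5],[[0,0,0],[0,0,0],2.5]]}}

```text
time: 5.9
tool_pos: [0.5684, 0.2285, 0.0836]
orientation: [1.841, 1.798, -0.675]
force: [-4.6, 6.3, 4.0]
width: 0.0354
grip_force: 31.4
```

```bash
python3 - <<'E'
from h import *
c=robot.capture("top"); cv2.imwrite("pics/a2.png",cv2.resize(c["frame"][110:270,130:430,::-1],None,fx=2.6,fy=2.6,interpolation=cv2.INTER_CUBIC))
E
```

```text
(no output)
```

View pics/a2.png

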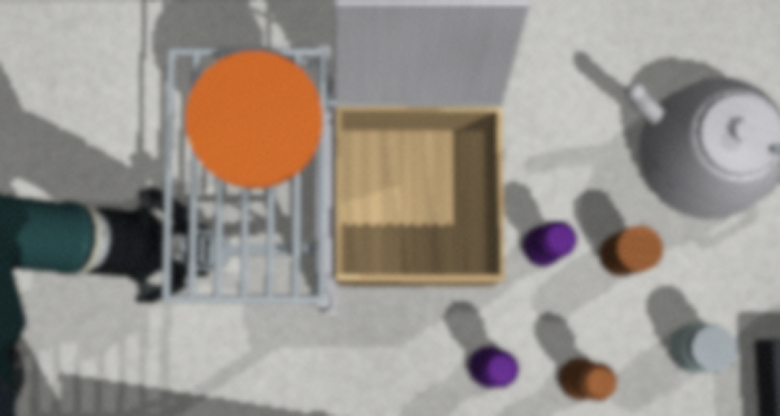

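The lid is open past upright (crop (430,55)) and the box is empty. I'll press slightly further to find the stop.

{"name": "servo_tool", "arguments": {"increments": [[[0,0,0],[0,0,-0.2],2.5],[[0,0,0],[0,0,-0.2],2.5],[[0,0,0],[0,0,0],2.5]]}}

```text
time: 6.2
tool_pos: [0.5684, 0.2286, 0.0832]
orientation: [1.839, 1.794, -0.676]
force: [-10.6, 8.6, 24.8]
width: 0.0352
grip_force: 33.7
```

Fully down against the stop. I'll relieve the pressure, release and retract.

{"name": "servo_tool", "arguments": {"increments": [[[0,0,0],[0,0,0.35],2.5],[[0,0,0],[0,0,0],4.5],[[0,0,0],[0,0,0],7],[[0,0,0],[0,0,0],8.5],[[0,0,0],[0,0,0],8.5],[[0,0,0],[0,0,0],8.5]]}}

```text
time: 6.7
tool_pos: [0.5701, 0.2271, 0.0827]
orientation: [1.84, 1.796, -0.673]
force: [0.8, -0.6, -0.1]
width: 0.0848
grip_force: 0.0
```

{"name": "servo_tool", "arguments": {"increments": [[[0,0,0],[0,0.7,0.7],8.5],[[0,0,0],[0,1.2,1.3],8.5],[[0,0,0],[0,1.6,1.8],8.5],[[0,0,0],[0,1.6,1.8],8.5],[[0,0,0],[0,1.6,1.8],8.5],[[0,0,0],[0,1.6,1.8],8.5],[[0,0,0],[0,1.0,2.5],8.5],[[0,0,0],[0,0,2.5],8.5],[[0,0,0],[0,0,2.5],8.5]]}}

```text
time: 7.45
tool_pos: [0.5697, 0.3215, 0.2513]
orientation: [1.839, 1.798, -0.672]
force: [1.0, -0.8, 0.1]
width: 0.0848
grip_force: 0.0
```

```bash
python3 - <<'E'
from h import *
np.set_printoptions(precision=3,suppress=True)
c=robot.capture("top"); P=cloud(c,np.ones((384,512),bool))
Q=P[(P[:,0]>.70)&(P[:,0]<.9)&(P[:,1]>-.14)&(P[:,1]<.0)&(P[:,2]>.14)]
print(len(Q)); 
if len(Q): print(Q.min(0),Q.max(0)); print(np.arctan(np.polyfit(Q[:,2],Q[:,0],1)[0])+1.57)
s=robot.capture("scene"); P=cloud(s,np.ones((384,512),bool))
Q=P[(P[:,0]>.53)&(P[:,0]<.6)&(P[:,1]>.17)&(P[:,1]<.24)&(P[:,2]>.015)&(P[:,2]<.12)]; print(len(Q),Q.mean(0) if len(Q) else 0)
print(robot.get_state()["tool_pos"],robot.get_state()["joints"])
E
```

```text
2019
[ 0.724 -0.14   0.14 ] [ 0.786 -0.     0.325]
1.8540397439929979
52 [0.56  0.188 0.047]
[0.571 0.322 0.255] [ 0.64   0.702  1.201 -0.537  1.691  0.726]
```

{"name": "servo_tool", "arguments": {"increments": [[[0.1,-0.0025,0],[-1.7,-0.7,1.4],8.5],[[0.1,-0.0025,0],[-1.7,-0.7,1.4],8.5],[[0.1,-0.0025,0],[-1.7,-0.7,1.4],8.5],[[0.1,-0.0025,0],[-1.7,-1.5,1.4],8.5],[[0.1,-0.0025,0],[-1.7,-2.5,1.4],8.5],[[0.1,-0.0025,0],[-1.7,-3,1.4],8.5],[[0.1,-0.0025,0],[-1.7,-3,1.4],8.5],[[0,0,0],[-0.3,-4,0],8.5],[[0,0,0],[-0.3,-4,0],8.5],[[0,0,0],[-0.3,-4,0],8.5],[[0,0,0],[-0.3,-4,0],8.5],[[0,0,0],[-0.3,-4,0],8.5]]}}

```text
time: 8.55
tool_pos: [0.435, -0.0024, 0.3481]
orientation: [-2.248, -2.195, -0.0]
force: [0.5, -0.2, 0.2]
width: 0.0849
grip_force: 0.0
```

{"name": "servo_tool", "arguments": {"increments": [[[0,0,0],[-0.3,-4,0],8.5],[[0,0,0],[-0.3,-4,0],8.5],[[0,0,0],[-0.3,-4,0],8.5],[[0,0,0],[-0.3,-4,-0.5],8.5],[[0,0,0],[-0.3,-4,-0.5],8.5],[[0,0,0],[-0.3,-3,-1],8.5],[[0,0,0],[0,-2,-1],8.5],[[0,0,0],[0,0,0],8.5]]}}

```text
time: 9.22
tool_pos: [0.4172, -0.2541, 0.3162]
orientation: [-2.251, -2.19, 0.002]
force: [-0.5, -0.2, -0.7]
width: 0.0853
grip_force: 0.0
```

```bash
python3 - <<'E'
from h import *
from scipy.spatial.transform import Rotation as R
np.set_printoptions(precision=4,suppress=True)
s=robot.get_state(); print(s["tool_pos"],R.from_rotvec(s["orientation"]).as_matrix(),s["joints"])
E
```

```text
[ 0.4172 -0.2541  0.3162] [[ 0.0276  0.9996 -0.002 ]
 [ 0.9996 -0.0276  0.0002]
 [ 0.0001 -0.0021 -1.    ]] [-0.6878  0.1862  1.7257 -0.0012  1.2314 -0.6598]
```

{"name": "servo_tool", "arguments": {"increments": [[[0,0,0],[-0.5,-0.4,-0.5],8.5],[[0,0,0],[-0.55,-0.4,-1.5],8.5],[[0,0,0],[0,0,-2.5],8.5],[[0,0,0],[0,0,-2.5],8.5],[[0,0,0],[0,0,-2.5],8.5],[[0,0,0],[0,0,-2.5],8.5],[[0,0,0],[0,0,-2.0],8.5],[[0,0,0],[0,0,-1.5],8.5],[[0,0,0],[0,0,-1.0],8.5],[[0,0,0],[0,0,-0.8],8.5],[[0,0,0],[0,0,0],8.5]]}}

```text
time: 10.13
tool_pos: [0.4067, -0.2573, 0.1439]
orientation: [-2.245, -2.194, 0.0]
force: [-0.0, 0.7, -0.6]
width: 0.085
grip_force: 0.0
```

{"name": "servo_tool", "arguments": {"increments": [[[0,0,0],[0,0,0],6.5],[[0,0,0],[0,0,0],5.5],[[0,0,0],[0,0,0],4.7],[[0,0,0],[0,0,0],4.2],[[0,0,0],[0,0,0],3.5],[[0,0,0],[0,0,0],3.5],[[0,0,0],[0,0,0],3.5]], "force": 40}}

```text
time: 10.72
tool_pos: [0.4076, -0.2592, 0.146]
orientation: [2.247, 2.194, -0.0]
force: [-2.9, 1.4, 6.3]
width: 0.0429
grip_force: 39.8
```

{"name": "servo_tool", "arguments": {"increments": [[[0,0,0],[0,0,0.5],3.5],[[0,0,0],[0,0,1],3.5],[[0,0,0],[0,0,1.5],3.5],[[0,0,0],[0,0,2],3.5],[[0,0,0],[0,0,2.5],3.5],[[0,0,0],[0,0,2.5],3.5],[[0,0,0],[0,0,2.5],3.5],[[0,0,0],[0,0,2],3.5],[[0,0,0],[0,0,1.5],3.5],[[0,0,0],[0,0,1],3.5],[[0,0,0],[0,0,0],3.5]]}}

```text
time: 11.63
tool_pos: [0.4081, -0.2594, 0.3173]
orientation: [2.245, 2.192, 0.001]
force: [0.6, -0.1, -1.7]
width: 0.0428
grip_force: 41.1
```

{"name": "servo_tool", "arguments": {"increments": [[[0,0,0],[0.8,0.7,0],3.5],[[0,0,0],[1.5,1.3,0],3.5],[[0,0,0],[2,1.7,0],3.5],[[0,0,0],[2.2,2,0],3.5],[[0,0,0],[2.2,2,0],3.5],[[0,0,0],[2.2,2,0],3.5],[[0,0,0],[2.2,2,0],3.5],[[0,0,0],[2.2,2,0],3.5],[[0,0,0],[2,1.7,0],3.5],[[0,0,0],[1.5,1.2,0],3.5],[[0,0,0],[0.8,0.8,0],3.5],[[0,0,0],[0,0,0],3.5]]}}

```text
time: 12.63
tool_pos: [0.6045, -0.0825, 0.3131]
orientation: [-2.244, -2.195, 0.0]
force: [0.8, 0.3, -2.7]
width: 0.0428
grip_force: 41.2
```

```bash
python3 - <<'E'
from h import *
np.set_printoptions(precision=4,suppress=True)
s=robot.get_state(); print(s["tool_pos"],s["force"],s["width"],s["orientation"])
c=robot.capture("scene"); cv2.imwrite("pics/a3.png",cv2.resize(c["frame"][90:290,180:430,::-1],None,fx=3,fy=3,interpolation=cv2.INTER_CUBIC))
E
```

```text
[ 0.6045 -0.0825  0.3131] [ 0.8422  0.3345 -2.65  ] 0.04278977960889128 [-2.2439 -2.1954  0.0005]
```

View pics/a3.png

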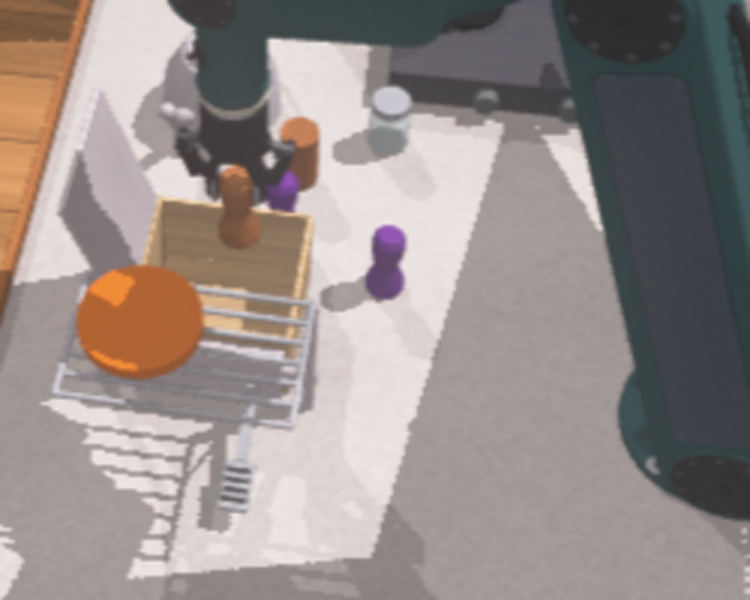

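The mill is held upright above the open box (crop (237,205)). I'll lower it.

{"name": "servo_tool", "arguments": {"increments": [[[0,0,0],[0,0,-1],3.5],[[0,0,0],[0,0,-1.5],3.5],[[0,0,0],[0,0,-2],3.5],[[0,0,0],[0,0,-2],3.5],[[0,0,0],[0,0,-2],3.5],[[0,0,0],[0,0,-2],3.5],[[0,0,0],[0,0,-1.5],3.5],[[0,0,0],[0,0,-1.2],3.5],[[0,0,0],[0,0,-0.8],3.5],[[0,0,0],[0,0,-0.5],3.5],[[0,0,0],[0,0,-0.3],3.5],[[0,0,0],[0,0,0],3.5]]}}

```text
time: 13.68
tool_pos: [0.6034, -0.085, 0.1668]
orientation: [-2.248, -2.194, 0.0]
force: [0.4, 0.3, -1.5]
width: 0.0427
grip_force: 41.2
```

{"name": "servo_tool", "arguments": {"increments": [[[0,0,0],[0,0,-0.3],3.5],[[0,0,0],[0,0,-0.3],3.5],[[0,0,0],[0,0,-0.2],3.5],[[0,0,0],[0,0,-0.2],3.5],[[0,0,0],[0,0,0],3.5]]}}

```text
time: 14.1
tool_pos: [0.6033, -0.0847, 0.1567]
orientation: [-2.248, -2.194, 0.0]
force: [0.3, -0.0, -2.2]
width: 0.0426
grip_force: 41.2
```

{"name": "servo_tool", "arguments": {"increments": [[[0,0,0],[0,0,-0.15],3.5],[[0,0,0],[0,0,-0.15],3.5],[[0,0,0],[0,0,0],3.5]]}}

```text
time: 14.35
tool_pos: [0.6033, -0.0848, 0.1537]
orientation: [-2.248, -2.194, 0.0]
force: [-0.1, -0.2, -2.4]
width: 0.043
grip_force: 41.2
```

{"name": "servo_tool", "arguments": {"increments": [[[0,0,0],[0,0,-0.12],3.5],[[0,0,0],[0,0,0],3.5]]}}

```text
time: 14.52
tool_pos: [0.6034, -0.0848, 0.1526]
orientation: [-2.248, -2.195, 0.0]
force: [-0.0, 0.2, -1.9]
width: 0.0433
grip_force: 41.2
```

{"name": "servo_tool", "arguments": {"increments": [[[0,0,0],[0,0,-0.1],3.5],[[0,0,0],[0,0,0],3.5]]}}

```text
time: 14.68
tool_pos: [0.6035, -0.0849, 0.1522]
orientation: [2.248, 2.195, 0.0]
force: [-1.2, 0.3, 1.6]
width: 0.0426
grip_force: 41.4
```

Contact with the floor. I'll open and lift away.

{"name": "servo_tool", "arguments": {"increments": [[[0,0,0],[0,0,-0.05],4.0],[[0,0,0],[0,0,0],4.6],[[0,0,0],[0,0,0],5.2],[[0,0,0],[0,0,0],6],[[0,0,0],[0,0,0],7],[[0,0,0],[0,0,0],8],[[0,0,0],[0,0,0],8],[[0,0,0],[0,0,0],8]]}}

```text
time: 15.35
tool_pos: [0.6035, -0.0848, 0.1512]
orientation: [-2.248, -2.195, 0.0]
force: [-1.0, 0.5, 0.4]
width: 0.08
grip_force: 0.0
```

{"name": "servo_tool", "arguments": {"increments": [[[0,0,0],[0,0,1],8],[[0,0,0],[0,0,1.5],8],[[0,0,0],[0,0,2],8],[[0,0,0],[0,0,2.5],8],[[0,0,0],[0,0,2.5],8],[[0,0,0],[0,0,3],8],[[0,0,0],[0,0,3],8],[[0,0,0],[-1,0,3],8],[[0,0,0],[-2,0,2],8],[[0,0,0],[-3,0.5,0],8],[[0,0,0],[-3,1,0],8],[[0,0,0],[-3,2,0],8]]}}

```text
time: 16.35
tool_pos: [0.4825, -0.0507, 0.3574]
orientation: [2.248, 2.191, 0.001]
force: [-0.2, 0.7, -0.6]
width: 0.0799
grip_force: 0.0
```

```bash
python3 - <<'E'
from h import *
np.set_printoptions(precision=4,suppress=True)
s=robot.get_state(); print(s["tool_pos"],s["orientation"])
c=robot.capture("top"); cv2.imwrite("pics/a4.png",cv2.resize(c["frame"][110:270,130:430,::-1],None,fx=2.6,fy=2.6,interpolation=cv2.INTER_CUBIC))
P=cloud(c,np.ones((384,512),bool))
Q=P[(P[:,0]>.55)&(P[:,0]<.66)&(P[:,1]>-.13)&(P[:,1]<-.03)&(P[:,2]>.10)&(P[:,2]<.13)]; print(len(Q),cv2.minAreaRect((Q[:,:2]*1000).astype(np.float32)),Q[:,2].max())
E
```

```text
[ 0.4825 -0.0507  0.3574] [2.2481 2.1913 0.0006]
142 ((603.5662841796875, -90.80474090576172), (41.928382873535156, 33.85665512084961), 85.03361511230469) 0.12288714141495682
```

View pics/a4.png

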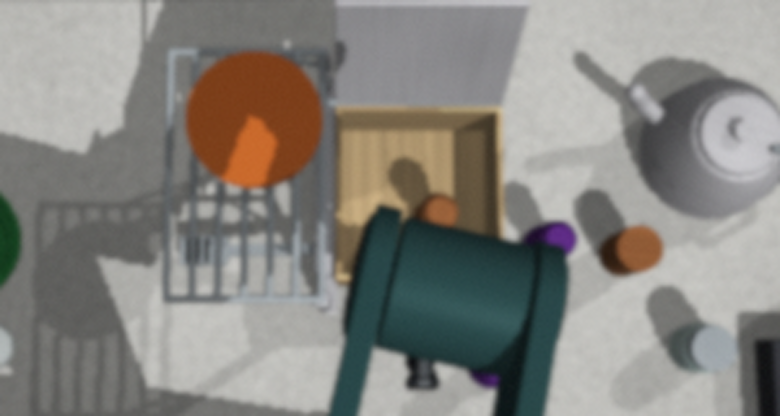

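The mill stands upright in the box (crop (437,210), top at about 0.117) and the lid is still open. Back to the pedal.

{"name": "servo_tool", "arguments": {"increments": [[[0,0,0],[-2,2.5,0],8.5],[[0,0,0],[-1.5,3.5,0],8.5],[[0,0,0],[0,4,0],8.5],[[0,0,0],[0,4,0],8.5],[[0,0,0],[0,4,0],8.5],[[0,0,0],[0,4,0],8.5],[[0,0,0],[0,4,0],8.5],[[0,0,0],[0,4,0],8.5],[[0,0,0],[1,3.5,0],8.5],[[0,0,0],[2,2,0],8.5],[[0,0,0],[2,1,0],8.5],[[0,0,0],[2,0,0],8.5]]}}

```text
time: 17.4
tool_pos: [0.5188, 0.3181, 0.3569]
orientation: [-2.244, -2.198, -0.002]
force: [0.6, -0.3, 0.1]
width: 0.0853
grip_force: 0.0
```

{"name": "servo_tool", "arguments": {"increments": [[[-0.1,0.0025,0],[1.5,0,-1],8.5],[[-0.1,0.0025,0],[1.5,0,-1],8.5],[[-0.1,0.0025,0],[1.5,0,-1.3],8.5],[[-0.1,0.0025,0],[1.5,0,-1.5],8.5],[[-0.1,0.0025,0],[1.0,0,-1.5],8.5],[[-0.1,0.0025,0],[0.5,0,-1.5],8.5],[[-0.1,0.0025,0],[0,0,-1.5],8.5],[[0,0,0],[0,0,0],8.5]]}}

```text
time: 18.07
tool_pos: [0.5915, 0.3164, 0.257]
orientation: [1.833, 1.799, -0.687]
force: [-0.5, -0.2, -2.1]
width: 0.0853
grip_force: 0.0
```

```bash
python3 - <<'E'
from h import *
from scipy.spatial.transform import Rotation as R
np.set_printoptions(precision=4,suppress=True)
s=robot.get_state(); print(s["tool_pos"],R.from_rotvec(s["orientation"]).as_matrix(),s["joints"])
E
```

```text
[0.5915 0.3164 0.257 ] [[ 0.0109  0.9997 -0.0215]
 [ 0.7597 -0.0223 -0.6499]
 [-0.6502 -0.0092 -0.7597]] [ 0.6198  0.7247  1.156  -0.5492  1.7159  0.6863]
```

{"name": "servo_tool", "arguments": {"increments": [[[0,0,0],[-0.6,0,-1.5],8.5],[[0,0,0],[-0.6,-0.5,-2.3],8.5],[[0,0,0],[-0.6,-0.8,-2.3],8.5],[[0,0,0],[-0.4,-0.9,-2.3],8.5],[[0,0,0],[0,-0.9,-2.0],8.5],[[0,0,0],[0,-0.9,-1.0],8.5],[[0,0,0],[0,-0.9,-1.0],8.5],[[0,0,0],[0,-0.9,-1.0],8.5],[[0,0,0],[0,-0.9,-1.0],8.5],[[0,0,0],[0,-0.9,-1.0],8.5],[[0,0,0],[0,-0.8,-1.0],8.5],[[0,0,0],[0,-0.5,-0.6],8.5]]}}

```text
time: 19.07
tool_pos: [0.5716, 0.2253, 0.0937]
orientation: [1.843, 1.796, -0.671]
force: [-0.7, 0.6, -0.2]
width: 0.0851
grip_force: 0.0
```

{"name": "servo_tool", "arguments": {"increments": [[[0,0,0],[0,0,0],8.5]]}}

```text
time: 19.15
tool_pos: [0.571, 0.2249, 0.093]
orientation: [1.842, 1.796, -0.674]
force: [-0.1, 0.5, -0.5]
width: 0.0851
grip_force: 0.0
```

{"name": "servo_tool", "arguments": {"increments": [[[0,0,0],[-0.1,0.1,-0.5],8.5],[[0,0,0],[-0.1,0.1,-0.6],8.5],[[0,0,0],[0,0,0],7],[[0,0,0],[0,0,0],5.5],[[0,0,0],[0,0,0],4.5],[[0,0,0],[0,0,0],3.8],[[0,0,0],[0,0,0],3],[[0,0,0],[0,0,0],2.5],[[0,0,0],[0,0,0],2.5]], "force": 40}}

```text
time: 19.9
tool_pos: [0.5683, 0.2287, 0.0827]
orientation: [1.841, 1.797, -0.674]
force: [-4.4, 3.1, 3.5]
width: 0.0351
grip_force: 40.5
```

Pinched. Now ease it up at 30 mm/s.

{"name": "servo_tool", "arguments": {"increments": [[[0,0,0],[0,0.04,0.2],2.5],[[0,0,0],[0,0.04,0.25],2.5],[[0,0,0],[0,0.03,0.25],2.5],[[0,0,0],[0,0.03,0.25],2.5],[[0,0,0],[0,0.03,0.25],2.5],[[0,0,0],[0,0.02,0.25],2.5],[[0,0,0],[0,0.02,0.25],2.5],[[0,0,0],[0,0.01,0.25],2.5],[[0,0,0],[0,0,0.25],2.5],[[0,0,0],[0,0,0.25],2.5],[[0,0,0],[0,0,0.25],2.5],[[0,0,0],[0,-0.01,0.25],2.5]]}}

```text
time: 20.9
tool_pos: [0.5684, 0.2305, 0.1118]
orientation: [1.841, 1.797, -0.675]
force: [-6.2, 1.3, -3.1]
width: 0.0353
grip_force: 40.8
```

{"name": "servo_tool", "arguments": {"increments": [[[0,0,0],[0,-0.01,0.25],2.5],[[0,0,0],[0,-0.02,0.25],2.5],[[0,0,0],[0,-0.02,0.25],2.5],[[0,0,0],[0,-0.02,0.25],2.5],[[0,0,0],[0,-0.03,0.25],2.5],[[0,0,0],[0,-0.03,0.25],2.5],[[0,0,0],[0,-0.04,0.25],2.5],[[0,0,0],[0,-0.04,0.25],2.5],[[0,0,0],[0,-0.05,0.25],2.5],[[0,0,0],[0,-0.05,0.25],2.5],[[0,0,0],[0,-0.05,0.25],2.5],[[0,0,0],[0,-0.05,0.25],2.5]]}}

```text
time: 21.9
tool_pos: [0.5683, 0.2264, 0.1423]
orientation: [1.841, 1.797, -0.675]
force: [-7.8, 3.1, 0.8]
width: 0.035
grip_force: 41.9
```

{"name": "servo_tool", "arguments": {"increments": [[[0,0,0],[0,-0.04,0.15],2.5],[[0,0,0],[0,-0.04,0.15],2.5],[[0,0,0],[0,-0.04,0.15],2.5],[[0,0,0],[0,0,0],2.5]]}}

```text
time: 22.23
tool_pos: [0.5683, 0.2253, 0.1468]
orientation: [1.841, 1.797, -0.675]
force: [-8.0, 3.8, 0.3]
width: 0.0354
grip_force: 42.1
```

{"name": "servo_tool", "arguments": {"increments": [[[0,0,0],[0,-0.03,0.15],2.5],[[0,0,0],[0,-0.03,0.15],2.5],[[0,0,0],[0,0,0],2.5]]}}

```text
time: 22.48
tool_pos: [0.5683, 0.2251, 0.1471]
orientation: [1.843, 1.8, -0.673]
force: [-4.4, 4.2, -17.3]
width: 0.035
grip_force: 42.2
```

```bash
python3 - <<'E'
from h import *
np.set_printoptions(precision=4,suppress=True)
c=robot.capture("top"); P=cloud(c,np.ones((384,512),bool))
Q=P[(P[:,0]>.54)&(P[:,0]<.70)&(P[:,1]>-.14)&(P[:,1]<.0)&(P[:,2]>.10)]
A=np.c_[Q[:,:2],np.ones(len(Q))]; k=np.linalg.lstsq(A,Q[:,2],rcond=None)[0]; print(len(Q),k,np.percentile(Q[:,2],[1,50,99]))
print(robot.get_state()["force"],robot.get_state()["tool_pos"])
E
```

```text
2605 [ 0.001  -0.0009  0.134 ] [0.1286 0.1345 0.1421]
[ -4.5446   2.9625 -17.1238] [0.5683 0.2251 0.1471]
```

The stop is reached and the lid is flat. I'll relieve the pressure, release and retreat.

{"name": "servo_tool", "arguments": {"increments": [[[0,0,0],[0,0.03,-0.2],2.5],[[0,0,0],[0,0,0],3.6],[[0,0,0],[0,0,0],5],[[0,0,0],[0,0,0],7],[[0,0,0],[0,0,0],8.5],[[0,0,0],[0,0,0],8.5],[[0,0,0],[0,0,0],8.5]]}}

```text
time: 23.12
tool_pos: [0.5701, 0.2245, 0.1479]
orientation: [1.84, 1.795, -0.671]
force: [-0.1, 0.2, 0.9]
width: 0.0852
grip_force: 0.0
```

{"name": "servo_tool", "arguments": {"increments": [[[0,0,0],[0,0.5,0.55],8.5],[[0,0,0],[0,1.0,1.1],8.5],[[0,0,0],[0,1.5,1.7],8.5],[[0,0,0],[0,1.5,1.7],8.5],[[0,0,0],[0,1.5,1.7],8.5],[[0,0,0],[0,1.5,1.7],8.5],[[0,0,0],[0,1,2],8.5],[[0,0,0],[0,0,2],8.5],[[0,0,0],[-1,0,2],8.5],[[0,0,0],[-1,0,1],8.5],[[0,0,0],[0,0,0],8.5],[[0,0,0],[0,0,0],8.5]]}}

```text
time: 24.12
tool_pos: [0.549, 0.3099, 0.3021]
orientation: [1.84, 1.797, -0.671]
force: [0.7, 0.3, -0.5]
width: 0.0849
grip_force: 0.0
```

```bash
python3 - <<'E'
from h import *
np.set_printoptions(precision=4,suppress=True)
c=robot.capture("scene"); cv2.imwrite("pics/a5.png",cv2.resize(c["frame"][90:290,170:420,::-1],None,fx=3,fy=3,interpolation=cv2.INTER_CUBIC))
P=cloud(c,np.ones((384,512),bool))
Q=P[(P[:,0]>.54)&(P[:,0]<.70)&(P[:,1]>-.14)&(P[:,1]<.0)&(P[:,2]>.10)]
A=np.c_[Q[:,:2],np.ones(len(Q))]; print(len(Q),np.linalg.lstsq(A,Q[:,2],rcond=None)[0],np.median(Q[:,2]))
print(robot.get_state()["tool_pos"],robot.get_state()["force"])
E
```

```text
1122 [ 0.0019 -0.0089  0.1321] 0.13402739829351684
[0.5491 0.3096 0.3012] [-0.5362 -1.0163 -0.8389]
```

View pics/a5.png

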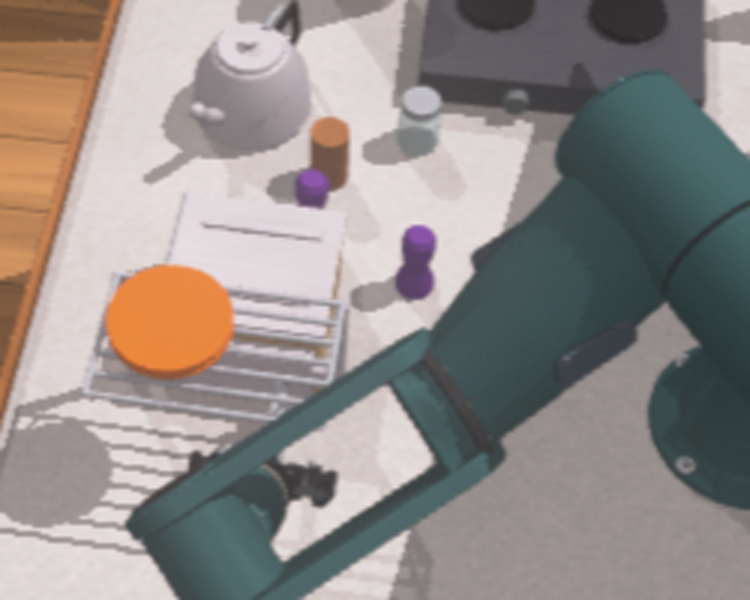

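The lid is flat shut (crop (265,235)), everything in view stands where it was, and the arm is clear. Handing in.

```bash
python3 -c "
from bench import robot
print(robot.job_done())"
```

```text
the job is handed in; nothing more can be done
None
```

The job is handed in at about 24 s: the mill was left standing upright in the locker, and the lid was eased shut through the pedal at about 30 mm/s and measured flat; the judge's result was not shown.

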